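# Take the nest plate off its assembly fixture

## Robot

A 7-joint arm with a two-finger parallel gripper is mounted at the origin on the work surface. World frame = base frame: x ahead of the robot, y to its left, z up, the work surface at z = 0. Lengths are in m, angles in rad, forces in N, time in s.
With the tool pointing down it reaches from about 0.425 to 0.975 m from the base axis. Payload 16.7 kg.
Tool frame: the origin (TCP) lies at the very end of the fingers, on their centre line; the grasp point (between the pads) lies 19 mm behind it (bot.tcp_to_grasp is the z of the grasp point in the tool frame, in m); z points along the fingers, y is the direction in which the jaws open and shut (so a half turn about z gives the same grasp; the last joint's range is limited). The gripper opens to 85 mm and grips with 20 to 120 N. Pads are 22 mm wide; open, the fingers measure 114 mm over their backs; the gripper's body (76 mm by 85 mm) begins 54 mm behind the grasp point. The pads swing forward as they close: fully open they stand 13 mm farther back than shut.
Start: joints at [1, 0.426, 0.074, 1.606, -0.034, 1.111, -0.067], TCP at [0.276, -0.616, 0.231] pointing down, gripper open.
Joint ranges: [-2.85, 2.85], [-0.5, 2.14], [-1.23, 1.37], [0.21, 2.46], [-1.02, 4.16], [0.16, 2.05], [-2.73, 2.73]. Speed limits (rad/s): [1.89, 1.89, 2.39, 2.39, 3.01, 3.01, 3.01].

## Interface

Orientations are given as a unit quaternion [w, x, y, z].
In Python, from station import bot gives the robot as it stands.
- The arm moves only by the shell command python3 -m pendant 'ROWS' [OPENING] [FORCE]. ROWS is JSON, a list of rows, each a list of 4 numbers: the shift along the world's x, y, z in m, then the turn about the world's z in rad. A call has 1 to 8 rows; each row is the pose to reach, as a shift and turn from the pose commanded when the call began; what a row does not reach only later rows make up. A row lasts 1/10 s, in which the tool goes at most 50 mm and 8.59 degrees, less where a joint would pass 70% of its speed; a pose out of reach is approached as far as the arm can. A call with a gripper value outside its range is refused whole. OPENING is the gripper command: -1 is shut, 1 is fully open, values between are in proportion, set as the call begins (- or left out, the last holds). The fingers move at their own pace and stop on an object; FORCE is the grip in N (left out, the last holds). Time passes only in rows, so rows that repeat a pose let the fingers close. It gives the time, the measured TCP pose, the force and the opening at its end, in the units of the state.
- bot.get_state(): the state, without advancing time (a new reading comes with each control period).
- bot.snapshot(name): name is "scene" or "top"; returns the picture (384x512x3 uint8, blue, green, red); there is no depth.
- bot.camera_params(name): a dict with "vfov" (degrees; the focal length in pixels is half the picture's height over the tangent of half this angle, whatever the lens; pixels are square), "cx", "cy" (the principal point, pixels), "cam_to_world" (4x4, takes a point from camera to world coordinates). Camera axes: x right, y down, z forward; pixel columns grow to the right and rows downward; lengths in m; the calibration is good to about 2 mm. A picture is of the moment at which its call begins. camera_params takes no time and is no camera call.
- bot.job_done(): hands the job in, once; it reports no verdict.
The state is a dict: "clock": time; "qpos": joint angles; "qd": joint speeds; "joint_efforts": joint torques, N m; "tool_pos": TCP position; "tool_rot": TCP orientation; "force": force on the tool from outside, world axes, zero at the start; "moment": the same for the moment, N m; "finger_gap": opening from 0.0 (shut) to 1.0 (fully open).
Only numpy, scipy, OpenCV 4.12 (cv2) and the standard library are available. Lean on these libraries where they do the work, as an engineer would, in place of code of your own. Each camera call takes 0.05 s, during which the arm holds its last target. There are 200 camera calls.

## Task

Change over the tap-assembly fixture: turn the upright clamp blade a quarter turn anticlockwise until it lines up with the slot in the nest plate, then lift the plate by its handle straight up, level, off its two locating pins and over the blade. Lay it gently, flat and right way up, fully inside the shallow storage tray, let go of it, and leave the other things on the bench where they are.

Things in the scene. Friction and masses are not known exactly. Their poses are not given: they have to be found in the camera images.
- fixture: Fixed drilled grey-painted steel base, 230 (x) x 150 (y) x 30 mm high, on the left or right of the bench. Origin: centre of its underside, z up. Two upright steel locating pins, 12 mm diameter with tapered tops, stand at (-70, +43) and (+70, -43) mm and rise 40 mm above its top face. The clamp blade turns about the vertical line at (-60, 0) mm.
- clamp (a joint): Clamp angle, rad, growing anticlockwise seen from above. 0 (stop): blade along the fixture's x axis, across the slot, locking the plate. 1.571 (stop): blade along the fixture's y axis, in line with the slot, free to pass; it catches if more than 0.12 short of this. Starts at 0 to 0.3. Light friction (0.1 N m) keeps it where it is left.
- clamp_grip (a point): Point to grip the clamp blade: on its turning axis, 80 mm above the bench. The blade is an upright dark steel slab, 50 mm long, 14 mm thick, 50 mm tall (from 47 to 97 mm above the bench), on a 16 mm neck. This frame turns with it: x along the blade, y across its thickness, z up.
- nest_plate: Loose aluminium plate, 180 (x) x 110 (y) x 14 mm, about 0.6 kg, lying on the fixture's top (underside 30 mm above the bench), axes as the fixture's. Origin: centre of its underside. Two 14 mm square holes fit the pins with 1 mm play all round. An open black nest, 50 x 56 mm, centred at x = +60 mm, rises to z = 34 mm. It must rise 40 mm to clear the pins, 67 mm to clear the blade.
- handle (a point): Middle of the bridge handle's bar on the nest plate, at (15, 0, 64) mm in the plate's frame, axes as the plate's. The bar runs along the plate's y axis, 90 mm long, 16 mm thick (x), 18 mm tall, its top 73 mm above the plate's underside. The balance point is below its middle: grip it there, across its thickness, to keep the plate level.
- tray: Fixed shallow open grey plastic tray on the other side of the bench, 210 (x) x 140 (y) mm outside, 202 x 132 mm inside, rim 19 mm high, floor 4 mm thick. Origin: centre of its underside, z up. The plate fits flat in it with about 10 mm to spare all round, either way round, its long side along the tray's x axis.
- spool: Bystander: white plastic reel, 60 mm diameter, 30 mm high. Origin: centre of its underside.
- carton: Bystander: plain cardboard box, 120 x 90 x 70 mm high. Origin: centre of its underside.
- valve_body: Bystander: brass valve body, 64 mm diameter, 50 mm high, with a stub on either side, 100 mm over both. Origin: centre of its underside.
- slot (a point): Centre of the slot in the nest plate's top face, at (-60, 0, 14) mm in the plate's frame, axes as the plate's. The slot goes through the plate, 22 (x) x 58 (y) mm, around the clamp blade.
Not all that is in view belongs to the job. What is shaped like the nest_plate but pink is not meant.

How it is judged:
By the outcome, as a careful person would: the job done as asked, in the order asked, and still so for the second after the job is handed in, with the robot touching nothing.
It also fails if it takes over 61 s, if anything falls off the work surface, if the arm or the gripper's body presses on something with over 40 N, if the wrist force passes 120 N, or if a joint passes its speed limit or range.

## Working session

There is one attempt and no reset: what is moved stays moved. The work goes in short steps, Python scripts to look and compute and a shell command to move; the robot and the scene stay as the last step left them, time stands still between calls to the robot, and variables do not carry over. Pictures are saved under pics/ and viewed, about 8 in all and at most 12, crops included, and the job is handed in when it is done.

```bash
mkdir -p pics; ls; python3 - <<'E'
from station import bot
import cv2,numpy as np
for n in("scene","top"):
    cv2.imwrite(f"pics/{n}0.png",bot.snapshot(n)); p=bot.camera_params(n); print(n,p)
s=bot.get_state(); print(s, bot.tcp_to_grasp)
E
```

```text
pics
scene {'vfov': 50.52099984110909, 'cx': 255.8886969821417, 'cy': 181.4644316023763, 'cam_to_world': array([[ 0.50459338,  0.47570847, -0.72047691,  1.4691646 ],
       [ 0.86303537, -0.30070737,  0.40588794, -0.51133812],
       [-0.02356839, -0.82660543, -0.56228818,  0.81935401],
       [ 0.        ,  0.        ,  0.        ,  1.        ]])}
top {'vfov': 47.460782019258076, 'cx': 252.5615624681882, 'cy': 195.98652972336603, 'cam_to_world': array([[-9.11440525e-03, -9.85244542e-01,  1.70909682e-01,
         3.10907481e-01],
       [-9.99954752e-01,  9.44592876e-03,  1.12665895e-03,
         2.50749396e-04],
       [-2.72443526e-03, -1.70891680e-01, -9.85286056e-01,
         1.45581704e+00],
       [ 0.00000000e+00,  0.00000000e+00,  0.00000000e+00,
         1.00000000e+00]])}
{'clock': 0.1, 'qpos': array([ 0.99949591,  0.42663731,  0.07384571,  1.60655247, -0.03411322,
        1.11081829, -0.06710968]), 'qd': array([-0.00069228,  0.00040676, -0.00092784, -0.0002741 ,  0.00157621,
       -0.00030751, -0.00141145]), 'joint_efforts': array([ 1.17894524e-02, -9.51525521e+01,  3.77398610e+00, -4.64401531e+01,
        1.99514494e-02,  6.44013708e-03, -2.56842986e-05]), 'tool_pos': array([ 0.27617563, -0.61549997,  0.23069768]), 'tool_rot': array([-5.57923657e-04,  9.77846972e-01,  2.09320246e-01, -1.52123237e-04]), 'force': array([-0.40517797,  0.34428371, -0.48670415]), 'moment': array([ 0.02962076, -0.02320912, -0.02312976]), 'finger_gap': 0.9992831966636195} -0.0187
```

View pics/top0.png

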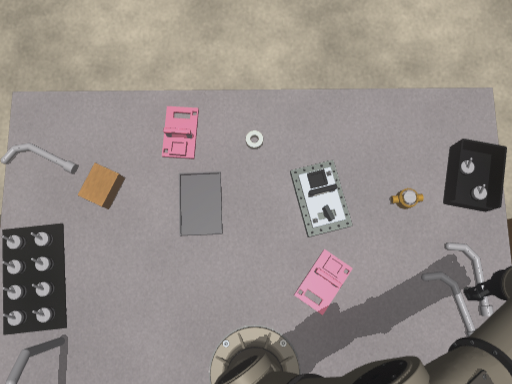

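View pics/scene0.png

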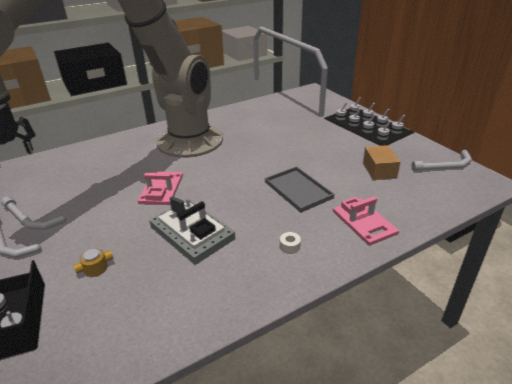

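Top view: the fixture with the grey plate is at (321,199) and the tray at (201,204). The possible mix-ups are the pink plates at (181,132) and (323,281). The one I want is the aluminium plate on the drilled base at (321,199). I'll check that with one close crop.

```bash
python3 - <<'E'
import cv2,numpy as np
t=cv2.imread("pics/top0.png");s=cv2.imread("pics/scene0.png")
a=cv2.resize(t[154:244,280:362],None,fx=6.5,fy=6.5,interpolation=cv2.INTER_CUBIC)
b=cv2.resize(t[164:244,170:230],None,fx=4,fy=4,interpolation=cv2.INTER_CUBIC)
c=np.zeros((585,800,3),np.uint8); c[:a.shape[0],:a.shape[1]]=a; c[:b.shape[0],545:545+b.shape[1]]=b
d=cv2.resize(s[190:260,145:240],(250,184),interpolation=cv2.INTER_CUBIC); c[340:524,545:795]=d
cv2.imwrite("pics/crop1.png",c)
E
```

```text
(no output)
```

View pics/crop1.png

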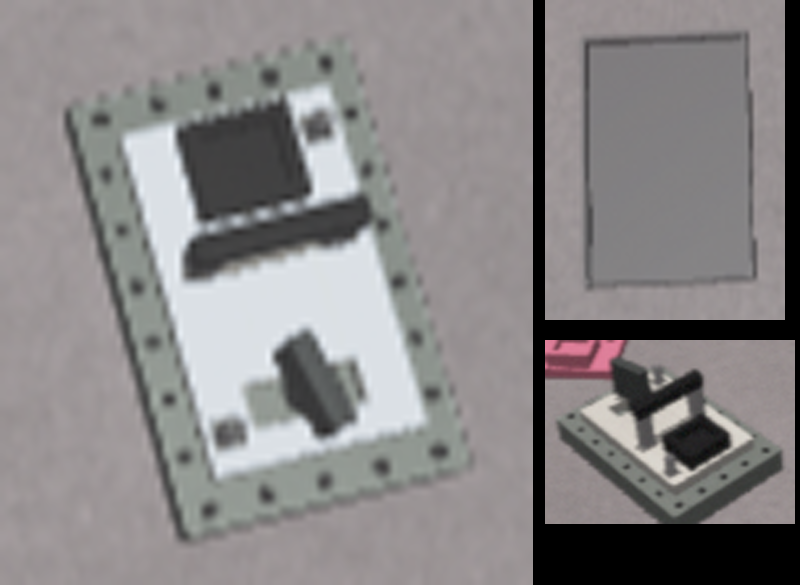

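```bash
cat > h.py <<'E'
import numpy as np,cv2
from station import bot
from scipy.optimize import least_squares
P={n:bot.camera_params(n) for n in("top","scene")}
def proj(n,X):
    p=P[n];T=np.linalg.inv(p["cam_to_world"]);c=np.atleast_2d(X)@T[:3,:3].T+T[:3,3]
    f=192/np.tan(np.radians(p["vfov"])/2)
    return c[:,:2]/c[:,2:]*f+[p["cx"],p["cy"]]
def tf(q,L):
    L=np.atleast_2d(L);c,s=np.cos(q[2]),np.sin(q[2])
    return np.c_[q[0]+c*L[:,0]-s*L[:,1],q[1]+s*L[:,0]+c*L[:,1],L[:,2]]
def fit(L,uv,q0,n="top"):
    r=least_squares(lambda q:(proj(n,tf(q,L))-uv).ravel(),q0,loss="soft_l1");return r.x,r.fun
def rect(a,b,z):return np.array([[a,b,z],[a,-b,z],[-a,-b,z],[-a,b,z]])/1000
E
python3 - <<'E'
from h import *
u=lambda a,s,o:(np.array(a)+.5)/s-.5+o
L=np.r_[rect(115,75,30),rect(90,55,44)]
uv=u([(68,108),(347,38),(472,465),(187,532),(122,135),(330,86),(427,428),(217,478)],6.5,[280,154])
q,r=fit(L,uv,[.55,-.2,.2]);print("fix",q.round(4),r.round(1))
uvt=u([(585,38),(747,33),(755,278),(588,287)],4,[170,164])
qt,r=fit(rect(105,70,19),uvt,[.5,.15,0]);print("tray",qt.round(4),r.round(1))
print("axis,handle,traycentre",tf(q,[[-.06,0,.08],[.015,0,.094]]).round(4))
# dark-mask IoU for blade angle
t=cv2.imread("pics/top0.png");S=8
big=cv2.resize(t[180:232,305:350],None,fx=16,fy=16,interpolation=cv2.INTER_CUBIC)
dark=(big.max(2)<105)
ax=tf(q,[[-.06,0,0]])[0]
best=[]
for a in np.arange(-.1,.5,.05):
    b=[ax[0],ax[1],q[2]+a];pts=proj("top",tf(b,np.r_[rect(25,7,47),rect(25,7,97)]))
    h=cv2.convexHull((((pts-[305,180])+.5)*16-.5).astype(np.int32))
    m=np.zeros(dark.shape,np.uint8);cv2.fillPoly(m,[h],1)
    roi=cv2.dilate(m,np.ones((130,130)))>0
    d=dark&roi; best.append((round(a,2),round((d&(m>0)).sum()/(d|(m>0)).sum(),3)))
print(best)
o=cv2.resize(t[154:244,280:362],None,fx=6.5,fy=6.5,interpolation=cv2.INTER_CUBIC)
a=max(best,key=lambda x:x[1])[0]
for Q,R in((q,rect(115,75,30)),(q,rect(90,55,44)),([ax[0],ax[1],q[2]+a],rect(25,7,97)),([*tf(q,[[.015,0,0]])[0][:2],q[2]],rect(8,45,103)),([*tf(q,[[-.06,0,0]])[0][:2],q[2]],rect(11,29,44))):
    cv2.polylines(o,[(((proj("top",tf(Q,R))-[280,154])+.5)*6.5).astype(np.int32)],True,(0,0,255),1)
s=cv2.imread("pics/scene0.png")
for z in(47,97):
    pass
o2=cv2.resize(s[190:260,145:240],None,fx=3,fy=3,interpolation=cv2.INTER_CUBIC)
for Q,R in((q,rect(115,75,30)),(q,rect(90,55,44)),([ax[0],ax[1],q[2]+a],rect(25,7,97)),([*tf(q,[[.015,0,0]])[0][:2],q[2]],rect(8,45,103))):
    cv2.polylines(o2,[(((proj("scene",tf(Q,R))-[145,190])+.5)*3).astype(np.int32)],True,(0,0,255),1)
c=np.zeros((585,820,3),np.uint8);c[:,:533]=o[:585,:533];c[:210,535:820]=o2
cv2.imwrite("pics/ov1.png",c[:,:800])
E
```

```text
fix [ 0.5518 -0.2243  0.2362] [ 0.  -0.4  0.3 -0.2  0.3  0.2 -0.1  1.1 -0.1  0.2 -0.1 -0.2  0.1 -0.5
 -0.3  0. ]
tray [ 0.5335 -0.2781 -0.0037] [-1.1 -0.7 -0.   0.3  0.9  1.4  0.1 -0.6]
axis,handle,traycentre [[ 0.4935 -0.2384  0.08  ]
 [ 0.5664 -0.2208  0.094 ]]
[(np.float64(-0.1), np.float64(0.645)), (np.float64(-0.05), np.float64(0.673)), (np.float64(0.0), np.float64(0.701)), (np.float64(0.05), np.float64(0.729)), (np.float64(0.1), np.float64(0.759)), (np.float64(0.15), np.float64(0.772)), (np.float64(0.2), np.float64(0.777)), (np.float64(0.25), np.float64(0.78)), (np.float64(0.3), np.float64(0.786)), (np.float64(0.35), np.float64(0.782)), (np.float64(0.4), np.float64(0.765)), (np.float64(0.45), np.float64(0.745))]
```

View pics/ov1.png

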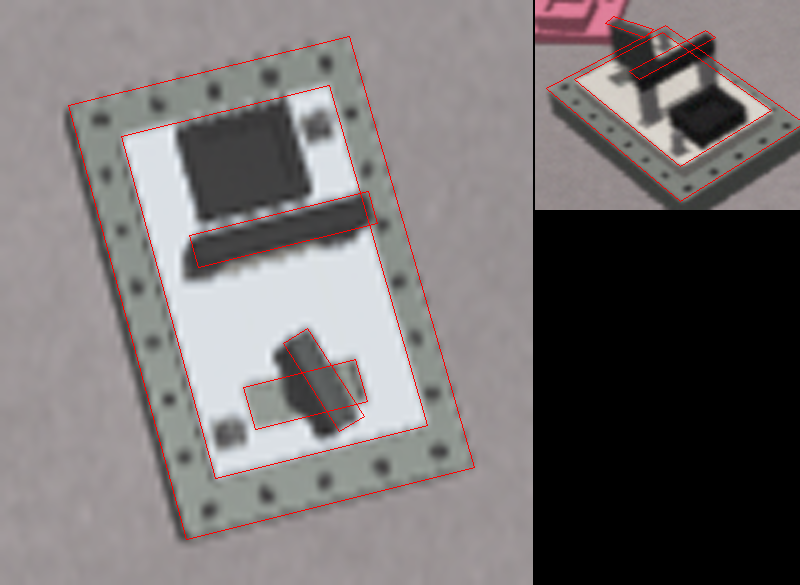

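The crop confirms the grey plate on the drilled base, with the nest towards world +x and the blade across the slot. The fixture fit is good. The tray fit went wrong because I left in the crop's paste offset, so I'll redo it and start moving.

```bash
python3 - <<'E'
from h import *
uvt=(np.array([(585,38),(747,33),(755,278),(588,287)])-[545,0]+.5)/4-.5+[170,164]
qt,r=fit(rect(105,70,19),uvt,[.5,.15,0]);print("tray",qt.round(4),r.round(1))
E
python3 -m pendant '[[0.1085,0.1885,0,0.03],[0.217,0.377,0,0.06],[0.217,0.377,0,0.06],[0.217,0.377,0,0.06],[0.217,0.377,0,0.06],[0.217,0.377,0,0.06],[0.217,0.377,0,0.06],[0.217,0.377,0,0.06]]' -0.3 20
python3 -m pendant '[[0,0,0,0],[0,0,0,0],[0,0,0,0],[0,0,0,0],[0,0,0,0],[0,0,0,0]]'
```

```text
tray [0.5382 0.1753 0.0335] [-0.5 -0.   0.5 -0.5  0.4  0.4 -0.4  0. ]
clock: 0.9
tool_pos: [0.4763, -0.2672, 0.2313]
tool_rot: [-0.0, 0.971, 0.238, -0.0]
force: [0.9, -0.4, 0.1]
finger_gap: 0.349
clock: 1.5
tool_pos: [0.4755, -0.2698, 0.2313]
tool_rot: [-0.0, 0.971, 0.238, -0.0]
force: [0.3, 1.0, -1.1]
finger_gap: 0.352
```

```bash
python3 -m pendant '[[0.018,0.0314,0,0],[0.018,0.0314,-0.04,0],[0.018,0.0314,-0.08,0],[0.018,0.0314,-0.11,0],[0.018,0.0314,-0.11,0],[0.018,0.0314,-0.11,0]]'
python3 - <<'E'
from h import *
s=bot.snapshot("scene");t=bot.snapshot("top")
c=np.hstack([cv2.resize(s[150:270,125:255],(520,480),interpolation=2),cv2.resize(t[150:250,275:345],(280,480)[:2],interpolation=2)])
cv2.imwrite("pics/a1.png",c)
E
```

```text
clock: 2.1
tool_pos: [0.494, -0.238, 0.1219]
tool_rot: [-0.0, 0.971, 0.238, -0.0]
force: [0.6, 0.2, 1.1]
finger_gap: 0.347
```

View pics/a1.png

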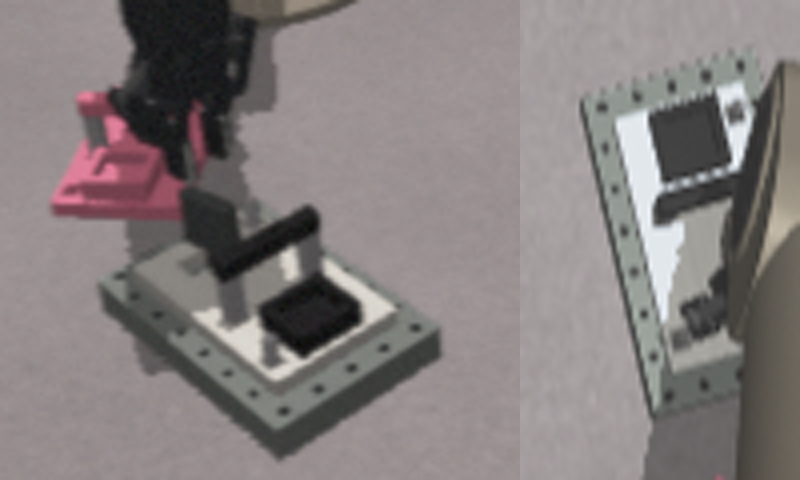

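The scene view shows the fingertips straddling the blade's top, which is at about (210,195) in the crop. I'll descend in small steps and watch the force.

```bash
python3 -m pendant '[[0,0,-0.012,0],[0,0,-0.022,0],[0,0,-0.027,0],[0,0,-0.027,0]]'
python3 -m pendant '[[0,0,-0.01,0],[0,0,-0.02,0],[0,0,-0.031,0],[0,0,-0.031,0]]'
python3 -m pendant '[[0,0,0,0],[0,0,0,0],[0,0,0,0],[0,0,0,0],[0,0,0,0],[0,0,0,0]]' -1 20
python3 -c "
from station import bot;s=bot.get_state();print(s['force'],s['moment'],s['tool_pos'])"
```

```text
clock: 2.6
tool_pos: [0.4934, -0.2375, 0.0935]
tool_rot: [-0.0, 0.971, 0.239, -0.001]
force: [0.4, 0.3, -1.1]
finger_gap: 0.35
clock: 3.0
tool_pos: [0.4929, -0.2373, 0.0615]
tool_rot: [-0.001, 0.971, 0.239, -0.001]
force: [-0.1, 0.7, 0.7]
finger_gap: 0.349
clock: 3.6
tool_pos: [0.4946, -0.2392, 0.0633]
tool_rot: [0.001, 0.971, 0.238, 0.001]
force: [8.0, -11.3, -18.0]
finger_gap: 0.157
[  7.95657105 -11.32496896 -17.98359564] [-1.92846927 -1.63382771 -0.05420904] [ 0.4946027  -0.23919424  0.06327902]
```

```bash
python3 -m pendant '[[0.0007,-0.001,0,0],[0.0007,-0.001,0,0],[0.0007,-0.001,0,0]]'
python3 -m pendant '[[0,0,0,0.12],[0,0,0,0.24],[0,0,0,0.36],[0,0,0,0.48],[0,0,0,0.48]]' - 30
python3 -c "
from station import bot;s=bot.get_state();print(s['force'],s['moment'],s['tool_pos'])"
```

```text
clock: 3.9
tool_pos: [0.4946, -0.2393, 0.0632]
tool_rot: [0.0, 0.971, 0.238, 0.0]
force: [3.8, -5.6, -11.8]
finger_gap: 0.159
clock: 4.4
tool_pos: [0.4949, -0.2396, 0.0632]
tool_rot: [0.001, 0.886, 0.464, 0.0]
force: [6.6, -5.9, -14.8]
finger_gap: 0.161
[  6.55247654  -5.90950085 -14.76544659] [-1.16177991 -1.2036116   0.04798772] [ 0.49490724 -0.23958694  0.0632451 ]
```

```bash
python3 -m pendant '[[0.0004,-0.0004,0,0.12],[0.0008,-0.0006,0,0.24],[0.0008,-0.0006,0,0.36],[0.0008,-0.0006,0,0.48],[0.0008,-0.0006,0,0.60],[0.0008,-0.0006,0,0.72],[0.0008,-0.0006,0,0.78],[0.0008,-0.0006,0,0.78]]'
python3 -c "
from station import bot;s=bot.get_state();print(s['force'],s['moment'],s['tool_pos'])"
python3 -m pendant '[[0,0,0,0.03],[0,0,0,0.06],[0,0,0,0.06]]'
python3 -c "
from station import bot;s=bot.get_state();print(s['force'],s['moment'],s['tool_pos'],s['tool_rot'])"
```

```text
clock: 5.2
tool_pos: [0.4956, -0.2398, 0.0633]
tool_rot: [0.0, 0.643, 0.766, 0.0]
force: [6.3, -3.9, -13.4]
finger_gap: 0.158
[  6.2549821   -3.88847034 -13.41631566] [-0.75467719 -0.93791032  0.08638386] [ 0.49557618 -0.23980594  0.06325308]
clock: 5.5
tool_pos: [0.4956, -0.2398, 0.0632]
tool_rot: [0.0, 0.621, 0.784, 0.0]
force: [5.5, -3.9, -13.4]
finger_gap: 0.163
[  5.49124919  -3.88625219 -13.37089753] [-0.83438953 -1.00649049  0.106189  ] [ 0.49561819 -0.23976053  0.06324368] [3.60293066e-04 6.20569283e-01 7.84151536e-01 6.59679795e-05]
```

```bash
for i in 1 2; do python3 -m pendant '[[0,0,0,0.02],[0,0,0,0.02]]' >/dev/null
python3 -c "
from station import bot;s=bot.get_state();print(s['force'],s['moment'],s['tool_rot'])"; done
```

```text
[  5.39082353  -3.57939454 -13.37651814] [-0.80404711 -1.01119752 -0.48956062] [3.79270924e-04 6.13108823e-01 7.89998363e-01 1.17308751e-04]
[  4.53858144  -2.56140718 -11.83131937] [-0.69359832 -1.04038432 -1.02417076] [3.35424948e-04 6.05445797e-01 7.95886446e-01 1.97998674e-04]
```

```bash
python3 -m pendant '[[0,0,0,-0.03],[0,0,0,-0.03]]'
python3 -m pendant '[[0,0,0,0],[0,0,0,0],[0,0,0,0],[0,0,0,0]]' -0.3
python3 -m pendant '[[0,0,0.02,0],[0,0,0.05,0],[0,0,0.08,0],[0,0,0.1,0],[0,0,0.1,0]]'
python3 -m pendant '[[0.0365,0.009,0,0],[0.073,0.018,0,0],[0.073,0.018,0,0],[0.073,0.018,0,0]]'
python3 - <<'E'
from h import *
s=bot.snapshot("scene");t=bot.snapshot("top");print(bot.get_state()["tool_pos"])
c=np.hstack([cv2.resize(s[150:270,125:255],(520,480),interpolation=2),cv2.resize(t[150:250,275:345],(280,480)[:2],interpolation=2)])
cv2.imwrite("pics/a2.png",c)
E
```

```text
clock: 6.1
tool_pos: [0.4956, -0.2398, 0.0633]
tool_rot: [0.0, 0.618, 0.787, 0.0]
force: [6.0, -3.0, -13.5]
finger_gap: 0.159
clock: 6.5
tool_pos: [0.4954, -0.2393, 0.0635]
tool_rot: [0.0, 0.617, 0.787, -0.0]
force: [0.4, 0.8, 0.2]
finger_gap: 0.354
clock: 7.0
tool_pos: [0.4967, -0.2398, 0.1662]
tool_rot: [0.002, 0.617, 0.787, 0.0]
force: [1.1, -0.8, -0.1]
finger_gap: 0.351
clock: 7.4
tool_pos: [0.5683, -0.2206, 0.1622]
tool_rot: [-0.001, 0.617, 0.787, -0.0]
force: [-0.7, -0.3, -0.1]
finger_gap: 0.354
[ 0.56735223 -0.22157282  0.16261501]
```

View pics/a2.png

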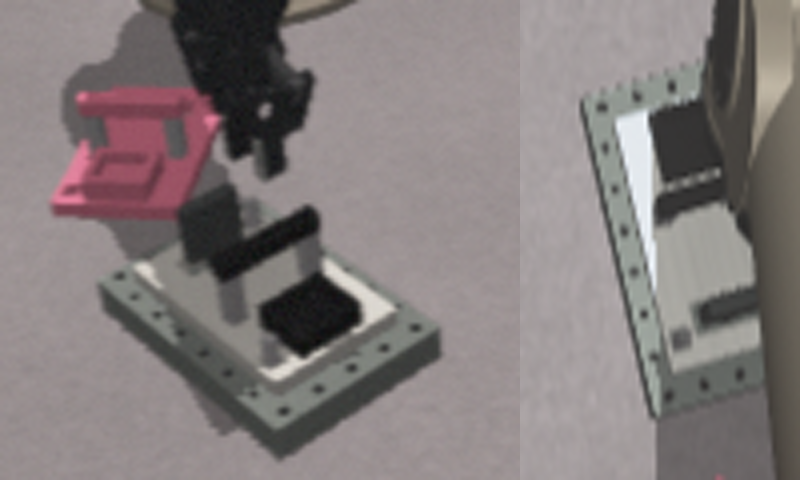

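The blade at (225,215) now lines up with the slot, parallel to the handle bar. I'll descend on the handle.

```bash
python3 -m pendant '[[0.001,-0.0005,-0.02,0],[0.001,-0.0005,-0.04,0],[0.001,-0.0005,-0.055,0],[0.001,-0.0005,-0.055,0]]' -0.1
python3 -m pendant '[[0,0,-0.01,0],[0,0,-0.02,0],[0,0,-0.0325,0],[0,0,-0.0325,0],[0,0,-0.0325,0]]'
python3 -m pendant '[[0,0,0,0],[0,0,0,0],[0,0,0,0],[0,0,0,0],[0,0,0,0],[0,0,0,0],[0,0,0,0]]' -1 25
python3 -c "
from station import bot;s=bot.get_state();print(s['force'],s['moment'],s['tool_pos'])"
```

```text
clock: 7.9
tool_pos: [0.5676, -0.222, 0.1064]
tool_rot: [-0.002, 0.617, 0.787, -0.001]
force: [-0.2, -0.1, 0.7]
finger_gap: 0.452
clock: 8.4
tool_pos: [0.5693, -0.2217, 0.0755]
tool_rot: [-0.0, 0.617, 0.787, -0.0]
force: [-0.6, 0.2, 0.6]
finger_gap: 0.45
clock: 9.1
tool_pos: [0.5694, -0.222, 0.0763]
tool_rot: [0.0, 0.617, 0.787, -0.0]
force: [-2.7, 0.1, 6.6]
finger_gap: 0.183
[-2.66030992  0.12423733  6.62059008] [ 0.06870419  0.61718442 -0.01250285] [ 0.56942514 -0.22197636  0.0763021 ]
```

```bash
python3 -m pendant '[[0,0,0,0],[0,0,0,0],[0,0,0.003,0],[0,0,0.006,0],[0,0,0.01,0],[0,0,0.01,0]]' - 80
python3 -c "
from station import bot;s=bot.get_state();print(s['force'],s['moment'],s['tool_pos'],s['tool_rot'])"
python3 -m pendant '[[0,0,0.006,0],[0,0,0.012,0],[0,0,0.018,0],[0,0,0.024,0],[0,0,0.03,0],[0,0,0.03,0]]'
python3 -c "
from station import bot;s=bot.get_state();print(s['force'],s['moment'],s['tool_pos'],s['tool_rot'])"
```

```text
clock: 9.7
tool_pos: [0.5695, -0.2219, 0.0863]
tool_rot: [0.0, 0.617, 0.787, 0.0]
force: [-0.6, 0.5, -6.6]
finger_gap: 0.172
[-0.5838659   0.45287935 -6.55449225] [ 0.00190484 -0.00626851 -0.02721679] [ 0.56954737 -0.22189247  0.08625045] [2.03868826e-04 6.17028744e-01 7.86940582e-01 8.65999826e-05]
clock: 10.3
tool_pos: [0.5699, -0.222, 0.1169]
tool_rot: [0.001, 0.617, 0.787, 0.0]
force: [0.0, 0.4, -7.6]
finger_gap: 0.172
[ 0.03630079  0.35534151 -7.56760981] [-0.00722434 -0.0066473   0.00090072] [ 0.56986564 -0.22199464  0.1168811 ] [6.73147904e-04 6.17015858e-01 7.86950405e-01 1.95011460e-04]
```

Gripped cleanly and the plate rises freely: about 6.6–7.6 N and no moment. I'll lift clear and carry it over.

```bash
python3 -m pendant '[[0,0,0.015,0],[0,0,0.03,0],[0,0,0.045,0],[0,0,0.06,0],[0,0,0.07,0],[0,0,0.08,0],[0,0,0.08,0]]'
python3 -m pendant '[[-0.001,0.02,0,0],[-0.002,0.05,0,-0.02],[-0.004,0.09,0,-0.05],[-0.006,0.13,0,-0.08],[-0.008,0.17,0,-0.11],[-0.009,0.21,0,-0.14],[-0.01,0.25,0,-0.17],[-0.012,0.29,0,-0.2]]'
python3 -m pendant '[[-0.002,0.035,0,0],[-0.003,0.065,0,0],[-0.003,0.09,0,0],[-0.003,0.107,0,0],[-0.003,0.107,0,0],[-0.003,0.107,0,0],[-0.003,0.107,0,0]]'
python3 -m pendant '[[0,0,-0.04,0],[0,0,-0.07,0],[0,0,-0.09,0],[0,0,-0.09,0],[0,0,-0.09,0]]'
python3 - <<'E'
from h import *
s=bot.snapshot("scene");t=bot.snapshot("top");st=bot.get_state();print(st["tool_pos"],st["tool_rot"],st["finger_gap"])
c=np.hstack([cv2.resize(s[130:250,235:365],(440,406),interpolation=2),cv2.resize(t[150:250,165:255],(360,406),interpolation=2)])
cv2.imwrite("pics/a3.png",c)
E
```

```text
clock: 11.0
tool_pos: [0.57, -0.222, 0.1974]
tool_rot: [0.001, 0.617, 0.787, 0.0]
force: [0.2, 0.2, -6.7]
finger_gap: 0.175
clock: 11.8
tool_pos: [0.5569, 0.0696, 0.1954]
tool_rot: [-0.0, 0.693, 0.721, -0.0]
force: [1.1, 0.3, -7.6]
finger_gap: 0.173
clock: 12.5
tool_pos: [0.5543, 0.1742, 0.1954]
tool_rot: [-0.0, 0.693, 0.721, -0.0]
force: [0.1, 0.5, -7.8]
finger_gap: 0.171
clock: 13.0
tool_pos: [0.5546, 0.1747, 0.1062]
tool_rot: [-0.0, 0.693, 0.721, -0.0]
force: [0.3, -0.0, -6.0]
finger_gap: 0.168
[0.55524839 0.17517411 0.10721563] [4.77036839e-04 6.92694546e-01 7.21230446e-01 8.26122957e-04] 0.17224264131327197
```

View pics/a3.png

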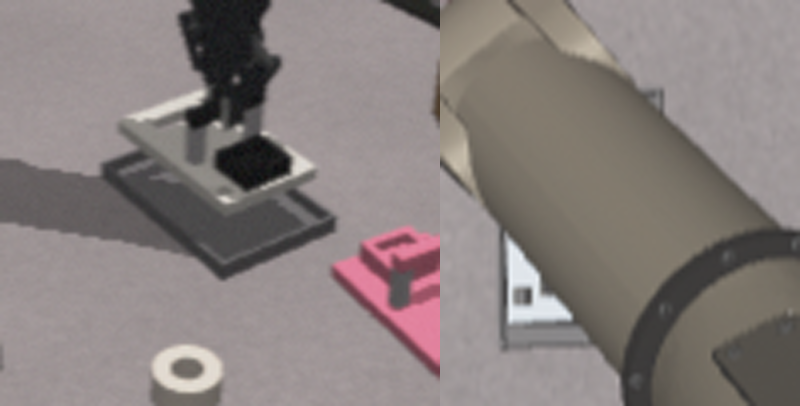

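```bash
python3 - <<'E'
from h import *
yaw=.036; hx=np.array([.555,.175]); c=hx-.015*np.array([np.cos(yaw),np.sin(yaw)])
pl=[*c,yaw]
print("plate pred BL top px",proj("top",tf(pl,[[-.09,.055,.0747]])),"seen 181.6,229")
qt=[.5382,.1753,.0335]
# scene check: tray rim corners & plate top corners overlay
s=cv2.imread("pics/scene0.png"); n=bot.snapshot("scene")
def ov(im,items,o=(235,130),sz=(130,110)):
    x,y=o;b=cv2.resize(im[y:y+sz[1],x:x+sz[0]],None,fx=4,fy=4,interpolation=2)
    for q,R,col in items: cv2.polylines(b,[((proj("scene",tf(q,R))-o+.5)*4).astype(np.int32)],True,col,1)
    return b
fx=[.5518,-.2243,.2362]
A=ov(s,[(qt,rect(105,70,19),(0,0,255))],(255,160),(90,60)); B=ov(n,[(qt,rect(105,70,19),(0,0,255)),(pl,rect(90,55,74.7),(0,255,0))],(255,140),(90,80))
cv2.imwrite("pics/ov2.png",np.hstack([cv2.copyMakeBorder(A,0,80,0,0,0),B]))
E
```

```text
plate pred BL top px [[182.08317106 228.47894092]] seen 181.6,229
```

View pics/ov2.png

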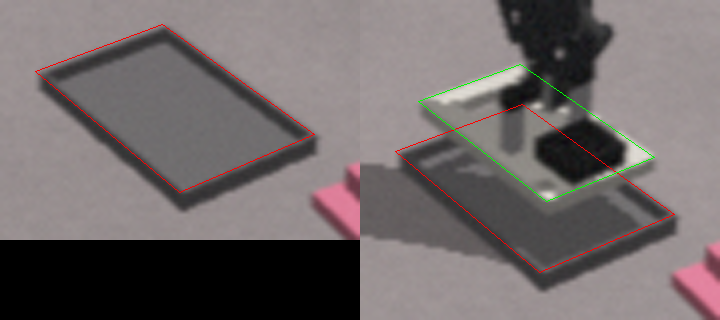

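The overlays show plate and tray agreeing within about 3 mm, and the margin is 10 mm. I'll lower it gently.

```bash
python3 -m pendant '[[-0.001,0,-0.01,0],[-0.001,0,-0.02,0],[-0.001,0,-0.03,0],[-0.001,0,-0.04,0],[-0.001,0,-0.047,0],[-0.001,0,-0.05,0],[-0.001,0,-0.05,0],[-0.001,0,-0.05,0]]'
for i in 1 2; do python3 -m pendant '[[0,0,-0.001,0],[0,0,-0.002,0],[0,0,-0.003,0],[0,0,-0.003,0]]'; done
```

```text
clock: 13.95
tool_pos: [0.5535, 0.1753, 0.056]
tool_rot: [0.0, 0.692, 0.721, 0.0]
force: [-0.1, 0.0, -6.8]
finger_gap: 0.171
clock: 14.35
tool_pos: [0.5533, 0.1751, 0.0527]
tool_rot: [-0.0, 0.693, 0.721, -0.0]
force: [0.5, -0.1, -8.0]
finger_gap: 0.171
clock: 14.75
tool_pos: [0.5534, 0.1751, 0.0504]
tool_rot: [0.0, 0.692, 0.721, -0.0]
force: [-4.7, -2.5, 7.0]
finger_gap: 0.168
```

```bash
python3 -m pendant '[[0,0,0.0005,0],[0,0,0.0005,0],[0,0,0.0005,0]]' - 20
python3 -m pendant '[[0,0,0,0],[0,0,0,0],[0,0,0,0],[0,0,0,0],[0,0,0,0]]' -0.3
python3 -m pendant '[[0,0,0.01,0],[0,0,0.03,0],[0,0,0.06,0],[0,0,0.1,0],[0,0,0.14,0],[0,0,0.16,0],[0,0,0.16,0]]'
python3 -m pendant '[[0,-0.04,0,0],[0,-0.08,0,0],[0,-0.12,0,0],[0,-0.17,0,0],[0,-0.22,0,0],[0,-0.25,0,0],[0,-0.25,0,0]]'
python3 - <<'E'
from h import *
s=bot.snapshot("scene");t=bot.snapshot("top");st=bot.get_state();print(st["tool_pos"],st["force"])
cv2.imwrite("pics/top_end.png",t)
c=np.vstack([np.hstack([cv2.resize(t[155:250,165:245],(400,475),interpolation=2),cv2.resize(s[155:220,255:345],(400,475)[:1]+(289,),interpolation=2) if 0 else cv2.copyMakeBorder(cv2.resize(s[155:220,255:345],(400,289),interpolation=2),0,186,0,0,0)])])
c[295:475,400:640]=cv2.resize(t[90:290],(0,0),fx=.47,fy=.9)[:180,:240] if 0 else cv2.resize(t[60:330],(240,180))
cv2.imwrite("pics/a4.png",c)
E
```

```text
clock: 15.05
tool_pos: [0.5534, 0.1752, 0.0505]
tool_rot: [0.0, 0.692, 0.721, 0.0]
force: [-2.5, -1.8, 0.9]
finger_gap: 0.171
clock: 15.55
tool_pos: [0.5535, 0.1752, 0.0504]
tool_rot: [0.0, 0.692, 0.721, 0.0]
force: [0.7, 0.4, 0.3]
finger_gap: 0.355
clock: 16.25
tool_pos: [0.5547, 0.1759, 0.2143]
tool_rot: [0.001, 0.692, 0.721, 0.002]
force: [-0.7, 0.2, 0.2]
finger_gap: 0.351
clock: 16.95
tool_pos: [0.5525, -0.08, 0.2097]
tool_rot: [-0.0, 0.695, 0.719, -0.001]
force: [-0.1, 0.5, -0.3]
finger_gap: 0.349
[ 0.55299074 -0.07520354  0.20996789] [ 0.93616603 -0.20280088  0.63681966]
```

View pics/a4.png

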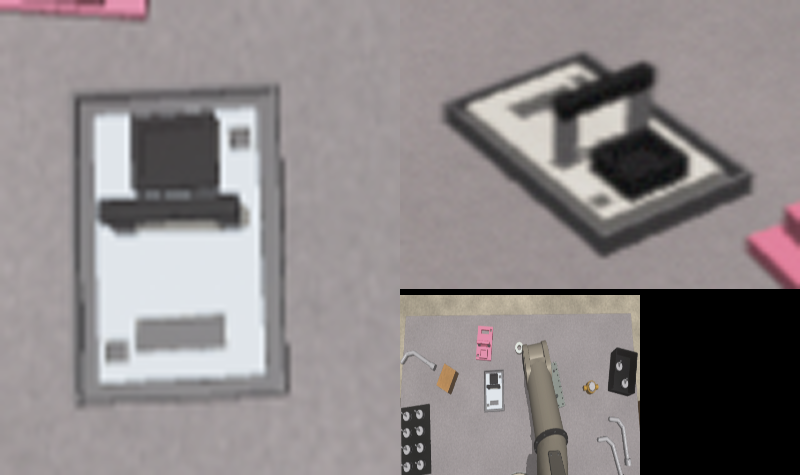

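The plate lies flat inside the tray with clear floor on all four sides. The bystanders look unmoved and the gripper is clear of everything, so I'm handing in.

```bash
python3 -m pendant '[[0,0,0,0],[0,0,0,0],[0,0,0,0]]'; python3 -c "
from station import bot;print(bot.job_done())"
```

```text
clock: 17.35
tool_pos: [0.5534, -0.0738, 0.2103]
tool_rot: [-0.0, 0.692, 0.722, 0.0]
force: [-0.2, 0.0, 0.3]
finger_gap: 0.353
the job is handed in; nothing more can be done
None
```

The job is done and handed in at about 17 s of the 61 s limit. I turned the clamp blade anticlockwise until it met its end stop, where the wrist moment rose from 0.1 to about 1 N m. Then I lifted the plate by its handle, straight up and level, off the pins and over the blade. I laid it in the tray with about 14 N of contact force, let go and moved the arm clear.

- **Final checks:** the last pictures show the plate flat, right way up and fully inside the tray, with floor visible all round. The bystanders look unmoved by eye. The gripper was open and the force readings were close to zero.
- **What disagreed:** where the arm gripped the blade and handle differed from the camera estimate by about 3 mm. The first blade grip was therefore slightly off centre, with about 14 N sideways and 18 N vertically. I corrected it before turning.
- **Not measured:** the clamp's final angle was judged from the stop and one picture, and not looked at again after the lift.

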